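# Lock the two-lug lamp module into the microscope lamp house

## Robot

A 6-joint arm with a two-finger parallel gripper is mounted at the origin on the work surface. World frame = base frame: x ahead of the robot, y to its left, z up, the work surface at z = 0. Lengths are in m, angles in rad, forces in N, time in s.
With the tool pointing down it reaches from about 0.225 to 0.875 m from the base axis. Payload 3.4 kg.
Tool frame: the origin (TCP) lies at the very end of the fingers, on their centre line; the grasp point (between the pads) lies 19 mm behind it; z points along the fingers, y is the line along which they close (so a half turn about z gives the same grasp; the last joint's range is limited). The gripper opens to 85 mm and grips with 20 to 120 N. Pads are 22 mm wide; open, the fingers measure 114 mm over their backs; the gripper's body (76 mm by 85 mm) begins 54 mm behind the grasp point. The pads swing forward as they close: fully open they stand 13 mm farther back than shut.
Start: joints at [1.133, 0.276, 1.505, -0, 1.361, -0.121], TCP at [0.179, 0.546, 0.231] pointing down, gripper open.
Joint ranges: [-2.89, 2.89], [-0.75, 2.08], [0.22, 2.7], [-1.18, 4.32], [0.11, 2.71], [-2.7, 2.7]. Speed limits (rad/s): [2.57, 2.57, 3.14, 3.14, 3.14, 3.14].

## Interface

Orientations are given as a unit quaternion [w, x, y, z].
In Python, from rig import manip gives the robot as it stands. The module is installed in compiled form; this text tells all that it offers.
- The arm moves only by the tool play_rows, never from a script. Its argument "motion" is a list of rows, each a list of 5 numbers: the shift along the tool's x, y, z in units of 40 mm (1.0 is 40 mm), then the turn about the tool's z in units of 10 degrees (1.0 is 10 degrees), then the finger opening in mm, from 0 to 85.4. A call has 1 to 5 rows; each row is the pose to reach, as a shift and turn from the pose commanded when the call began, along the tool's axes at that moment; what a row does not reach only later rows make up. A row lasts 1/8 s, in which the tool goes at most 62.5 mm and 10.7 degrees, less where a joint would pass 70% of its speed; a pose out of reach is approached as far as the arm can. A call with a gripper value outside its range is refused whole. The fingers move at their own pace and stop on an object; "newtons" is the grip in N (left out, the last holds). Time passes only in rows, so rows that repeat a pose let the fingers close. It gives the time, the measured TCP pose, the force, the opening and the grip force at its end, in the units of the state.
- manip.get_state(): the state, without advancing time (a new reading comes with each control period).
- manip.get_image(name): name is "scene" or "side" or "wrist"; returns a dict with "img" (480x640x3 uint8, red, green, blue), "range_z" (480x640 float32, m along the optical axis (not along the pixel's ray), 0 where there is no reading), "fx", "fy", "cx", "cy" (pixels), "R" (3x3) and "t" (3): a world point X has camera coordinates R X + t. Camera axes: x right, y down, z forward; pixel columns grow to the right and rows downward; lengths in m; the calibration is good to about 2 mm. The wrist camera is an equidistant fisheye: a pixel r from the principal point sees the ray r / f radians off the axis. A picture is of the moment at which its call begins.
- manip.sign_off(): hands the job in; it is judged then, once.
The state is a dict: "clock": time; "qpos": joint angles; "qd": joint speeds; "effort": joint torques, N m; "position": TCP position; "ee_rot": TCP orientation; "contact_force": force on the tool from outside, world axes, zero at the start; "moment": the same for the moment, N m; "width": finger opening in m; "gripper_force": force on a finger pad.
Only numpy, scipy, OpenCV 4.12 (cv2) and the standard library are available. Lean on these libraries where they do the work, as an engineer would, in place of code of your own. Each camera call takes 0.05 s, during which the arm holds its last target. There are 200 camera calls.

## Task

Fit the lamp module that has two lugs at its foot into the round mouth on top of the microscope's white lamp house: lower it with its lugs through the two slots until it stands on the bottom, twist it clockwise (seen from above) to the stop so that the lugs are locked under the ring, and let go of it there. Leave the three-lug module and the one without lugs standing where they are.

Things in the scene. Friction and masses are not known exactly. Their poses are not given: they have to be found in the camera images.
- lamp_two: Upright lamp module, 72 mm tall, 100-210 g: finned metal cylinder 38 mm across, its foot (lowest 26 mm) 30 mm; on top a black bar grip along x, 34 long, 14 wide, 46 to 72 mm up. Two flat steel lugs at the foot, along +x and -x in line with the bar, reach 40 mm from the axis; 14 wide, 7 high. Origin: centre of underside, z up. Same after a half turn.
- lamp_three: Bystander: the same module with three such lugs, 120 degrees apart, one along +x; does not fit. Bar grip along x, 72 mm tall. Origin: centre of its underside, z up.
- lamp_plain: Bystander: the same module with no lugs at all. Bar grip along x, 72 mm tall. Origin: centre of its underside, z up.
- seat (a point): Centre of the floor in the mouth of the lamp house (fixed white box, 160x160, 70 mm tall); 20 mm below its top, z up. Mouth: hole 42 mm across, slots along +x and -x, 28 wide, to 48 mm from centre; ring 6 mm thick. Under it lugs turn only clockwise from above (-z), 60 deg from slots to firm stops; no spring. Lugs fit with 6 mm, 10 deg play. Black dashes: locked lug direction.

How it is judged:
By the outcome, as a careful person would: the job done as asked, in the order asked, and still so for the second after the job is handed in, with the robot touching nothing.
It also fails if it takes over 38 s, if anything falls off the work surface, if the arm or the gripper's body presses on something with over 40 N, if the wrist force passes 120 N, or if a joint passes its speed limit or range.

## Working session

There is one attempt and no reset: what is moved stays moved. The work goes in short steps, Python scripts to look and compute and a tool call to move; the robot and the scene stay as the last step left them, time stands still between calls to the robot, and variables do not carry over. Pictures are saved under pics/ and viewed, at most 10 in all, crops included, and the job is handed in when it is done.

Besides the shell and the picture viewer there is one more tool, called after "Emit:" as a command line: name --pt "numbers of a row" for each row, then --argument value for the rest. play_rows: Moves the arm, as the interface text tells. Its arguments: {"type":"object","properties":{"motion":{"type":"array","items":{"type":"array","items":{"type":"number"}}},"newtons":{"type":"number"}},"required":["motion"]}

```bash
mkdir -p pics; cat > h.py <<'E'
import numpy as np, cv2, pickle
from rig import manip
def grab(n,tag):
    d=manip.get_image(n); cv2.imwrite(f'pics/{tag}.png',d['img'][:,:,::-1]); pickle.dump(d,open(f'{tag}.pkl','wb')); return d
def cloud(d):
    v,u=np.mgrid[:480,:640]; z=d['range_z']
    X=np.stack([(u-d['cx'])/d['fx']*z,(v-d['cy'])/d['fy']*z,z],-1)
    return (X-d['t'])@d['R']
E
python3 - <<'E'
from h import *
s=manip.get_state(); print(s)
for n in ('scene','side','wrist'):
    d=grab(n,n+'0'); print(n,d['fx'],d['cx'],d['cy'],(-d['R'].T@d['t']).round(3),(d['range_z']>0).mean())
a=cv2.imread('pics/scene0.png');b=cv2.imread('pics/side0.png')
E
```

```text
{'clock': 0.0, 'qpos': array([ 1.13301698e+00,  2.76586574e-01,  1.50615775e+00,  1.79538498e-05,
        1.36069539e+00, -1.20990130e-01]), 'qd': array([-1.87600348e-05,  2.36282502e-04, -5.19441391e-04,  2.23763087e-04,
        7.00434336e-04,  2.45750664e-04]), 'effort': array([-9.89057371e-04, -4.16759706e+01, -2.45802730e+01, -3.91573567e-04,
        1.09243754e-02,  3.48707874e-05]), 'position': array([0.17888554, 0.54589812, 0.23043471]), 'ee_rot': array([-2.63113710e-04,  1.57734906e-01,  9.87481061e-01, -8.85298664e-04]), 'contact_force': array([-0.08360732,  0.6448041 , -0.91178755]), 'moment': array([ 0.02660271, -0.05743232,  0.01343187]), 'gripper_force': 0.0, 'width': 0.08561336226144735}
scene 554.9396931163207 314.21853255868473 244.72315335445145 [0.976 0.612 0.646] 0.9957649739583333
side 548.8679252432206 314.587804946293 246.27038158656111 [ 0.043 -0.618  0.587] 0.9959700520833333
wrist 371.64829954431775 322.4155514831624 243.6495735110011 [0.115 0.568 0.373] 0.98494140625
```

View pics/scene0.png

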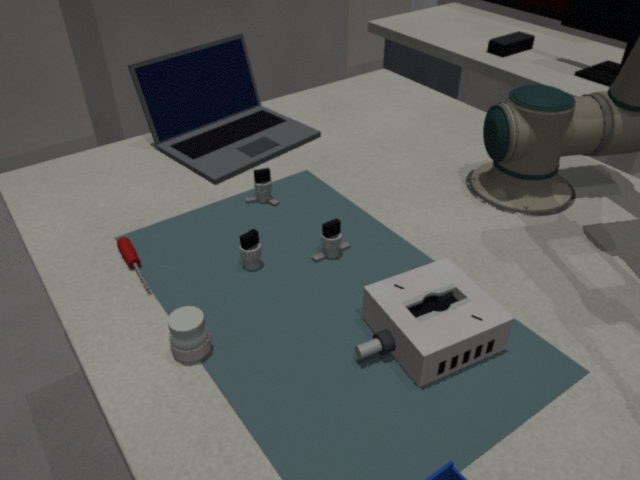

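View pics/side0.png

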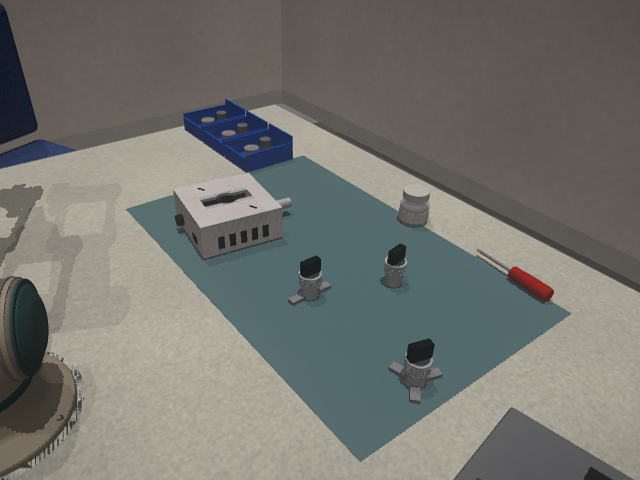

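View pics/wrist0.png

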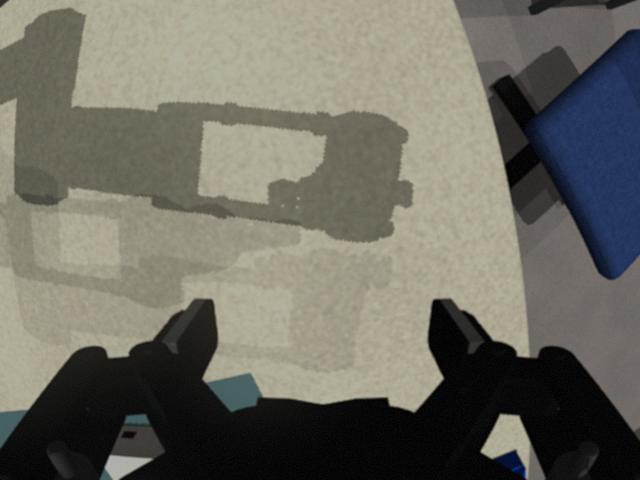

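The scene view shows the two-lug module at (331,240), the three-lug at (262,187), the plain one at (250,250) and the mouth at (437,303) with dashes at (399,287) and (477,318). In the side view the two-lug module is at (311,280) and the mouth at (228,198). The wrist view shows neither yet.

```bash
cat > m.py <<'E'
from h import *
def ray(d,uv,z):
    uv=np.atleast_2d(uv).astype(float); r=np.c_[(uv[:,0]-d['cx'])/d['fx'],(uv[:,1]-d['cy'])/d['fy'],np.ones(len(uv))]@d['R']
    c=-d['R'].T@d['t']; return c+r*((z-c[2])/r[:,2])[:,None]
def tri(d1,p1,d2,p2):
    P=[np.diag([1,1,1.])@np.array([[d['fx'],0,d['cx']],[0,d['fy'],d['cy']],[0,0,1]])@np.c_[d['R'],d['t']] for d in (d1,d2)]
    X=cv2.triangulatePoints(P[0],P[1],np.float64(p1).reshape(2,1),np.float64(p2).reshape(2,1)); return (X[:3]/X[3]).ravel()
def rect(P): 
    (c,s,a)=cv2.minAreaRect(np.float32(P[:,:2]*1000)); 
    if s[0]<s[1]: s=s[::-1];a+=90
    return np.round(c,1),np.round(s,1),round((a+90)%180-90,1)
E
python3 - <<'E'
from m import *
roi={'scene':dict(bar=(315,350,212,250),lug=(305,360,212,268),house=(365,512,258,350),mouth=(405,472,283,322)),
     'side':dict(bar=(295,328,250,282),lug=(280,340,250,308),house=(172,282,172,226),mouth=(198,252,186,211))}
cut=lambda A,b:A[b[2]:b[3],b[0]:b[1]]
cen={}
for n in roi:
    d=pickle.load(open(n+'0.pkl','rb')); W=cloud(d); g=d['img'].max(2).astype(int); r=roi[n]
    b=r['bar']; m=(cut(g,b)<60); P=cut(W,b)[m]; Z=np.percentile(P[:,2],90)
    print(n,'bar z top',Z, 'n',m.sum()); T=P[P[:,2]>Z-.006]; print(' bar top rect',rect(T), T.mean(0).round(4))
    v,u=np.nonzero(m); cen[n,'bar']=(u.mean()+b[0],v.mean()+b[2])
    b=r['lug']; P=cut(W,b).reshape(-1,3); C=cut(d['img'],b).reshape(-1,3).astype(int)
    k=(P[:,2]<.02)&(np.ptp(C,axis=1)<22)&(C.max(1)>70); Q=P[k]; print(' lugs',k.sum(),rect(Q),Q.mean(0).round(4),np.percentile(Q[:,2],[10,50,90]).round(4))
    b=r['house']; P=cut(W,b).reshape(-1,3); z=P[:,2]; zt=np.median(z[(z>.06)&(z<.08)]); T=P[abs(z-zt)<.004]; print(' house top z',zt,rect(T))
    b=r['mouth']; m=(cut(g,b)<110).astype(np.uint8); 
    cs,_=cv2.findContours(m,cv2.RETR_EXTERNAL,cv2.CHAIN_APPROX_NONE)
    c=max(cs,key=cv2.contourArea).reshape(-1,2)+[b[0],b[2]]
    print(' mouth rect',rect(ray(d,c,zt)),len(c)); cen[n,'mouth']=c.min(0)/2+c.max(0)/2
    b=r['house']; m=((cut(g,b)<90)).astype(np.uint8); cs,_=cv2.findContours(m,cv2.RETR_EXTERNAL,cv2.CHAIN_APPROX_NONE)
    for c in cs:
        c=c.reshape(-1,2)+[b[0],b[2]]
        if 4<len(c)<200: X=ray(d,c,zt); print('  dark',len(c),c.mean(0).round(),X.mean(0).round(4),rect(X)[2])
D={n:pickle.load(open(n+'0.pkl','rb')) for n in roi}
for k in ('bar','mouth'): print(k,cen['scene',k],cen['side',k],tri(D['scene'],cen['scene',k],D['side'],cen['side',k]))
E
```

```text
scene bar z top 0.07119556824892485 n 305
 bar top rect (array([731.9, 271.8]), array([836.8,  32.5]), 52.2) [ 0.4935 -0.0347  0.0799]
 lugs 2152 (array([452. , -86.1]), array([188. , 112.4]), 53.9) [ 4.552e-01 -8.260e-02 -1.000e-04] [-0.002  -0.0004  0.0015]
 house top z 0.06857021204638267 (array([476.3, 210.3]), array([164.1, 163.1]), -8.6)
 mouth rect (array([476.6, 210.5]), array([96.1, 41.5]), -10.9) 125
  dark 161 [482. 341.] [0.4813 0.3044 0.0686] -8.5
  dark 20 [476. 317.] [0.4533 0.2689 0.0686] -66.5
  dark 168 [383. 328.] [0.5773 0.2035 0.0686] 81.7
  dark 122 [436. 302.] [0.4781 0.2108 0.0686] -6.0
  dark 18 [398. 286.] [0.5    0.1517 0.0686] -63.6
side bar z top 0.07111386301167075 n 356
 bar top rect (array([ 260.3, -323.6]), array([730.6,  32.1]), 51.1) [ 0.477  -0.0558  0.0731]
 lugs 350 (array([512.6, -22.4]), array([150.7,  64.1]), 41.6) [ 0.4786 -0.0518  0.0064] [-0.0004  0.0058  0.0154]
 house top z 0.06857753265736836 (array([475.4, 209.5]), array([165.1, 164.8]), 82.2)
 mouth rect (array([475.3, 210.2]), array([93.9, 39.8]), -6.7) 102
  dark 11 [266. 225.] [0.48
[... 160 characters left out ...]
0.0686] 56.8
  dark 10 [256. 215.] [0.4881 0.1245 0.0686] 10.4
  dark 5 [261. 213.] [0.4987 0.1231 0.0686] -35.3
  dark 44 [179. 218.] [0.371  0.1948 0.0686] 64.5
  dark 5 [177. 207.] [0.3847 0.2329 0.0686] 64.4
  dark 12 [253. 206.] [0.5004 0.1525 0.0686] -67.9
  dark 10 [176. 203.] [0.3904 0.2468 0.0686] 73.1
  dark 85 [185. 209.] [0.3925 0.2166 0.0686] 81.8
  dark 100 [225. 198.] [0.4744 0.2108 0.0686] -6.7
  dark 10 [200. 188.] [0.4534 0.2709 0.0686] -67.9
bar (np.float64(331.55409836065576), np.float64(228.81967213114754)) (np.float64(310.17977528089887), np.float64(266.7415730337079)) [ 0.48292558 -0.0479621   0.05603868]
mouth [436. 302.] [226. 198.] [0.47635368 0.21037991 0.0674695 ]
```

Emit:
play_rows --pt "-1.06 -1.05 0 0 85" --pt "-2.12 -2.1 0 0 85" --pt "-3.18 -3.15 0 0 85" --pt "-4.24 -4.2 0 0 85" --pt "-5.3 -5.25 0 0 85"

```text
clock: 0.78
position: [0.3156, 0.2791, 0.2312]
ee_rot: [0.0, 0.157, 0.988, 0.0]
contact_force: [1.1, 0.3, 0.8]
width: 0.0851
gripper_force: 0.0
```

Emit:
play_rows --pt "-1.06 -1.05 0 0 85" --pt "-2.12 -2.1 0 0 85" --pt "-3.18 -3.15 0 0 85" --pt "-4.24 -4.2 0 0 85" --pt "-5.3 -5.25 0 0 85"

```text
clock: 1.4
position: [0.4517, 0.0134, 0.2313]
ee_rot: [0.0, 0.158, 0.987, 0.0]
contact_force: [1.2, 0.5, 0.6]
width: 0.0847
gripper_force: 0.0
```

Emit:
play_rows --pt "-0.9 -0.9 0 1 85" --pt "-1.25 -1.24 0 2 85" --pt "-1.25 -1.24 0 3 85" --pt "-1.25 -1.24 0 4 85" --pt "-1.25 -1.24 0 5 85"

```text
clock: 2.02
position: [0.483, -0.0476, 0.2309]
ee_rot: [-0.0, 0.563, 0.827, -0.0]
contact_force: [-0.2, 0.9, 0.5]
width: 0.0851
gripper_force: 0.0
```

Emit:
play_rows --pt "0 0 0 1 85" --pt "0 0 0 2 85" --pt "0 0 0 3 85" --pt "0 0 0 4 85" --pt "0 0 0 5 85"

```text
clock: 2.65
position: [0.483, -0.0474, 0.231]
ee_rot: [-0.0, 0.859, 0.511, -0.0]
contact_force: [0.1, 0.3, -0.3]
width: 0.085
gripper_force: 0.0
```

Emit:
play_rows --pt "0 0 0 1 85" --pt "0 0 0 1 85" --pt "0 0 0 1 85"

```text
clock: 3.02
position: [0.4832, -0.0475, 0.2312]
ee_rot: [-0.0, 0.899, 0.438, -0.0]
contact_force: [-0.0, -0.5, 0.5]
width: 0.0849
gripper_force: 0.0
```

```bash
cat >> m.py <<'E'
def fray(d,uv,z):
    uv=np.atleast_2d(uv).astype(float); x=(uv[:,0]-d['cx'])/d['fx'];y=(uv[:,1]-d['cy'])/d['fy']; t=np.hypot(x,y)+1e-9
    r=np.c_[x/t*np.sin(t),y/t*np.sin(t),np.cos(t)]@d['R']; c=-d['R'].T@d['t']; return c+r*((z-c[2])/r[:,2])[:,None]
def fcloud(d):
    v,u=np.mgrid[:480,:640]; x=(u-d['cx'])/d['fx'];y=(v-d['cy'])/d['fy']; t=np.hypot(x,y)+1e-9; k=np.tan(t)/t*d['range_z']
    return (np.stack([x*k,y*k,d['range_z']],-1)-d['t'])@d['R']
E
python3 - <<'E'
from m import *
d=grab('wrist','wrist1'); W=fcloud(d); g=d['img'].max(2); c0=np.array([.483,-.048])
near=np.hypot(*(W[...,:2]-c0).transpose(2,0,1))<.05
m=near&(W[...,2]>.045)&(W[...,2]<.08); P=W[m]; print(P.shape,P.mean(0))
t=m&(g<70); v,u=np.nonzero(t); print('bar px',u.mean(),v.mean(),W[t][:,2].max())
T=W[t&(W[...,2]>.066)]; print('bar top',rect(T),np.median(T[:,2]))
for n in('scene','side'):
    e=pickle.load(open(n+'0.pkl','rb')); V=cloud(e); k=(np.hypot(*(V[...,:2]-c0).transpose(2,0,1))<.035)&(V[...,2]>.066)&(V[...,2]<.085); print(n,rect(V[k]),k.sum(),np.median(V[k][:,2]))
C=d['img'].astype(int); l=near&(W[...,2]<.02)&(np.ptp(C,axis=2)<22)&(g>70); print('lugs',rect(W[l]),W[l].mean(0),np.percentile(W[l][:,2],[10,50,90]))
s=manip.get_state(); print(s['position'],s['qpos'])
E
```

```text
(1306, 3) [ 0.48338152 -0.0466311   0.06051117]
bar px 322.6542827657379 224.0577915376677 0.07383838104656694
bar top (array([482.4, -48.8]), array([34.5, 14.7]), -0.9) 0.07158225870801821
scene (array([483.3, -49. ]), array([33.8, 17.9]), 0.6) 114 0.07011712919248497
side (array([480.8, -50.6]), array([34.9, 16. ]), -1.9) 146 0.07034665443454799
lugs (array([480.8, -38.3]), array([96.9, 79.4]), 6.5) [ 0.47998195 -0.03831988  0.00289963] [-0.00027627  0.00112687  0.00730984]
[ 0.48317073 -0.04746133  0.23118821] [-2.41427897e-01  1.40715501e-01  1.68487785e+00  1.02465878e-04
  1.31625204e+00  4.22520881e-01]
```

View pics/wrist1.png

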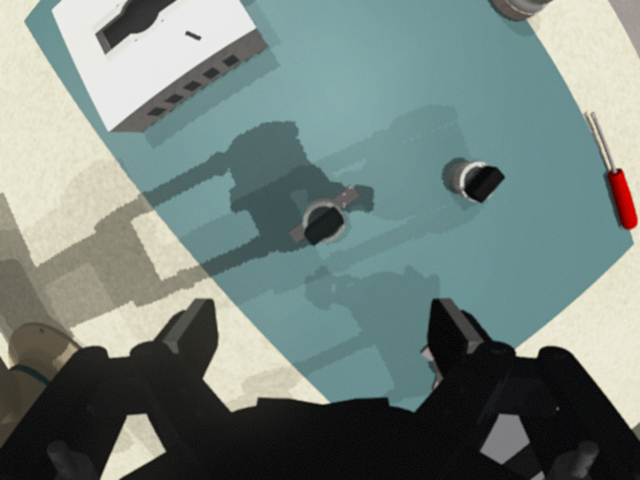

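The wrist view shows the two-lug module right below: bar at (323,224), lugs in line with it at (300,235) and (350,192). The bar's angle is about -1°. The earlier 52° came from outliers, so I turn back to match.

Emit:
play_rows --pt "-0.05 0 0 -1 85" --pt "-0.05 0 0 -2 85" --pt "-0.05 0 0 -3 85" --pt "-0.05 0 0 -4 85" --pt "-0.05 0 0 -5 85"

```text
clock: 3.7
position: [0.482, -0.0491, 0.2313]
ee_rot: [-0.0, 0.628, 0.779, 0.0]
contact_force: [0.5, -0.2, -0.2]
width: 0.085
gripper_force: 0.0
```

Emit:
play_rows --pt "0 0 0 -1 85" --pt "0 0 0 -2 85" --pt "0 0 0 -3 85" --pt "0 0 0 -4 85" --pt "0 0 0 -5 85"

```text
clock: 4.32
position: [0.482, -0.0491, 0.2313]
ee_rot: [-0.0, 0.24, 0.971, 0.0]
contact_force: [0.5, 1.2, -1.0]
width: 0.0848
gripper_force: 0.0
```

Emit:
play_rows --pt "0 0 0.6 -1 85" --pt "0 0 1.2 -2 85" --pt "0 0 1.8 -2.7 85" --pt "0 0 2 -2.7 85" --pt "0 0 2 -2.7 85"

```text
clock: 4.95
position: [0.482, -0.049, 0.1512]
ee_rot: [-0.0, 0.011, 1.0, 0.0]
contact_force: [-0.6, 0.1, 0.5]
width: 0.085
gripper_force: 0.0
```

```bash
python3 - <<'E'
from m import *
d=grab('wrist','wrist2'); W=fcloud(d); g=d['img'].max(2); c0=np.array([.482,-.049])
near=np.hypot(*(W[...,:2]-c0).transpose(2,0,1))<.05
t=near&(g<70)&(W[...,2]>.066)&(W[...,2]<.08); T=W[t]; v,u=np.nonzero(t); print('bar top',rect(T),np.median(T[:,2]),u.mean(),v.mean())
e=pickle.load(open('wrist1.pkl','rb')); V=fcloud(e); k=(np.hypot(*(V[...,:2]-c0).transpose(2,0,1))<.05)&(e['img'].max(2)<70)&(V[...,2]>.066)&(V[...,2]<.08); b,a=np.nonzero(k)
# two-place ray intersection of bar-top centre
A=[]
for D,p in((e,(a.mean(),b.mean())),(d,(u.mean(),v.mean()))):
    c=-D['R'].T@D['t']; r=fray(D,p,0)[0]-c; A.append((c,r/np.linalg.norm(r)))
M=sum(np.eye(3)-np.outer(r,r) for c,r in A); x=np.linalg.solve(M,sum((np.eye(3)-np.outer(r,r))@c for c,r in A)); print('tri',x)
s=manip.get_state(); print(s['position'],s['ee_rot'],np.degrees(2*np.arctan2(s['ee_rot'][2],s['ee_rot'][1])))
E
```

```text
bar top (array([481.7, -49.2]), array([33.8, 13.9]), -0.9) 0.07173979279338666 320.1760624457936 250.23937554206418
tri [ 0.48205526 -0.04920088  0.06578671]
[ 0.48251754 -0.04916648  0.15180001] [ 4.38402560e-04  1.04994519e-02  9.99944781e-01 -6.20715049e-05] 178.79682921345565
```

View pics/wrist2.png

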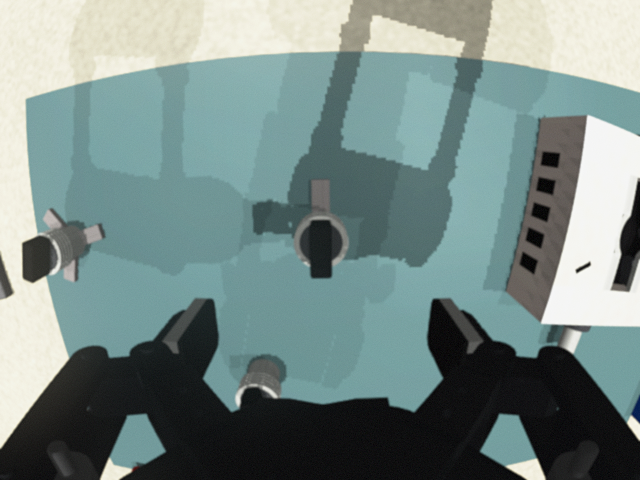

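The wrist view shows the bar centred at (320,250), parallel to the finger pads, with one lug visible at (320,190). I descend and grip.

Emit:
play_rows --pt "0 0 0.8 0 85" --pt "0 0 1.6 0 85" --pt "0 0 2.2 0 85" --pt "0 0 2.5 0 85" --pt "0 0 2.5 0 85"

```text
clock: 5.62
position: [0.4823, -0.0491, 0.0514]
ee_rot: [-0.0, 0.01, 1.0, 0.0]
contact_force: [0.2, -0.5, 0.6]
width: 0.085
gripper_force: 0.0
```

Emit:
play_rows --pt "0 0 0 0 40" --pt "0 0 0 0 10" --pt "0 0 0 0 5" --pt "0 0 0 0 5" --pt "0 0 0 0 5" --newtons 60

```text
clock: 6.25
position: [0.4823, -0.0492, 0.0517]
ee_rot: [0.0, 0.01, 1.0, -0.0]
contact_force: [0.4, -0.0, 3.5]
width: 0.0129
gripper_force: 59.6
```

Emit:
play_rows --pt "0 0 0 0 5" --pt "0 0 0 0 5" --pt "0 0 0 0 5"

```text
clock: 6.62
position: [0.4824, -0.0491, 0.0517]
ee_rot: [0.0, 0.01, 1.0, -0.0]
contact_force: [-0.5, -1.0, 5.4]
width: 0.0125
gripper_force: 59.8
```

Emit:
play_rows --pt "0 0 -0.4 0 5" --pt "0 0 -1.2 0 5" --pt "0 0 -2.2 0 5" --pt "0 0 -3 0 5" --pt "0 0 -3.3 0 5"

```text
clock: 7.25
position: [0.4825, -0.0491, 0.1843]
ee_rot: [0.001, 0.01, 1.0, -0.0]
contact_force: [0.2, -0.7, -3.5]
width: 0.0129
gripper_force: 59.0
```

Emit:
play_rows --pt "0.05 1 0 0.2 5" --pt "0.12 2.4 0 0.4 5" --pt "0.2 3.8 0 0.6 5" --pt "0.26 5.2 0 0.73 5" --pt "0.29 6.48 0 0.73 5"

```text
clock: 7.88
position: [0.4743, 0.2119, 0.1816]
ee_rot: [-0.001, 0.074, 0.997, -0.001]
contact_force: [1.0, 0.1, -2.2]
width: 0.0125
gripper_force: 59.1
```

Emit:
play_rows --pt "0 0 0 0 5" --pt "0 0 0 0 5"

```text
clock: 8.12
position: [0.4747, 0.2098, 0.1819]
ee_rot: [-0.001, 0.073, 0.997, -0.001]
contact_force: [-0.3, 0.4, -1.7]
width: 0.0123
gripper_force: 59.3
```

```bash
python3 - <<'E'
from m import *
s=manip.get_state(); print(s['position'],np.degrees(2*np.arctan2(s['ee_rot'][2],s['ee_rot'][1])),s['contact_force'],s['width'])
a=grab('scene','scene1');b=grab('side','side1')
i=np.hstack([cv2.resize(a['img'][160:385,340:540],(400,450)),cv2.resize(b['img'][90:270,140:300],(400,450))]); cv2.imwrite('pics/ab1.png',i[:,:,::-1])
for n,d in(('scene',a),('side',b)):
    W=cloud(d); p=s['position']; k=(np.hypot(*(W[...,:2]-p[:2]).transpose(2,0,1))<.05)&(W[...,2]>.115)&(W[...,2]<.2); P=W[k]
    L=P[(P[:,2]<P[:,2].min()+.01)]; print(n,P[:,2].min(),rect(L),len(L))
d=grab('wrist','wrist3')
E
```

```text
[0.47465379 0.2098376  0.18188329] 171.61085938056647 [-0.26255643  0.39032767 -1.65067534] 0.01226204724680891
scene 0.12734704122589963 (array([476. , 214.3]), array([81.1, 24.1]), -7.7) 377
side 0.12843228972600093 (array([473.2, 205. ]), array([80.4, 26.4]), -9.7) 253
```

View pics/ab1.png

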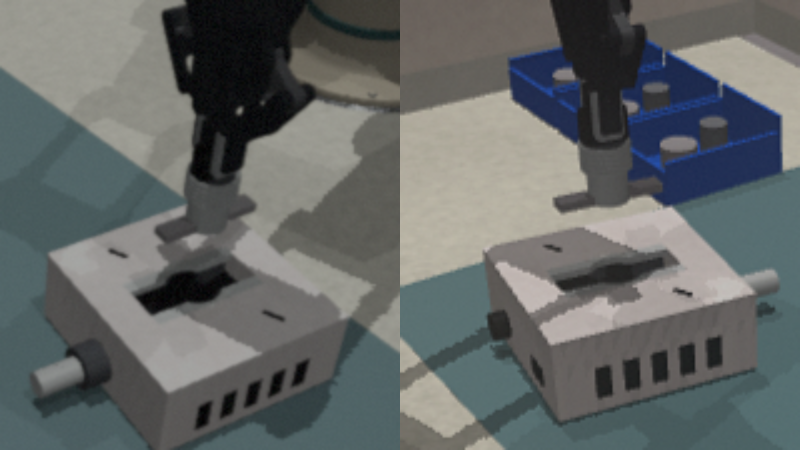

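Both crops show the module held above the mouth with its lugs parallel to the slots. It measures about 1.4 mm short in x, which I correct while lowering.

Emit:
play_rows --pt "-0.03 0.02 0.5 0 5" --pt "-0.03 0.02 1.0 0 5" --pt "-0.03 0.02 1.2 0 5" --pt "-0.03 0.02 1.2 0 5" --pt "-0.03 0.02 1.2 0 5"

```text
clock: 8.9
position: [0.4776, 0.2108, 0.1361]
ee_rot: [0.001, 0.074, 0.997, 0.0]
contact_force: [-0.9, 0.1, -1.3]
width: 0.0126
gripper_force: 59.3
```

Emit:
play_rows --pt "0 0 0.15 0 5" --pt "0 0 0.3 0 5" --pt "0 0 0.4 0 5" --pt "0 0 0.4 0 5"

```text
clock: 9.4
position: [0.4766, 0.2109, 0.1188]
ee_rot: [-0.001, 0.074, 0.997, -0.0]
contact_force: [0.1, -0.9, -1.5]
width: 0.013
gripper_force: 59.3
```

Emit:
play_rows --pt "0 0 0.12 0 5" --pt "0 0 0.24 0 5" --pt "0 0 0.35 0 5" --pt "0 0 0.4 0 5" --pt "0 0 0.4 0 5"

```text
clock: 10.02
position: [0.4769, 0.2109, 0.1031]
ee_rot: [-0.0, 0.074, 0.997, -0.0]
contact_force: [-0.2, 0.6, -0.8]
width: 0.0126
gripper_force: 59.3
```

Emit:
play_rows --pt "0 0 0.03 0 5" --pt "0 0 0.03 0 5"

```text
clock: 10.28
position: [0.477, 0.211, 0.1021]
ee_rot: [0.0, 0.074, 0.997, 0.0]
contact_force: [-0.1, -0.0, -2.7]
width: 0.0123
gripper_force: 59.3
```

Emit:
play_rows --pt "0 0 0.02 0 5" --pt "0 0 0.03 0 5" --pt "0 0 0.03 0 5"

```text
clock: 10.65
position: [0.4772, 0.211, 0.1017]
ee_rot: [0.0, 0.074, 0.997, 0.0]
contact_force: [-1.9, -1.0, 5.2]
width: 0.0124
gripper_force: 60.4
```

Emit:
play_rows --pt "0 0 0.02 0 5" --pt "0 0 0.03 0 5" --pt "0 0 0.03 0 5"

```text
clock: 11.02
position: [0.4772, 0.211, 0.1016]
ee_rot: [0.001, 0.074, 0.997, 0.0]
contact_force: [-3.4, -1.4, 12.7]
width: 0.0124
gripper_force: 61.5
```

Contact at TCP z 0.1017, exactly where the module should be standing on the floor. I ease the pressure and twist clockwise.

Emit:
play_rows --pt "0 0 -0.04 0 5" --pt "0 0 -0.04 0.7 5" --pt "0 0 -0.04 1.5 5" --pt "0 0 -0.04 2.3 5" --pt "0 0 -0.04 2.5 5"

```text
clock: 11.65
position: [0.4776, 0.2115, 0.1017]
ee_rot: [0.001, 0.288, 0.958, 0.001]
contact_force: [-0.9, 1.4, 3.7]
width: 0.0126
gripper_force: 60.1
```

Emit:
play_rows --pt "0 0 0 0.7 5" --pt "0 0 0 1.4 5" --pt "0 0 0 2.1 5" --pt "0 0 0 2.6 5" --pt "0 0 0 2.6 5"

```text
clock: 12.28
position: [0.4778, 0.2113, 0.1017]
ee_rot: [0.001, 0.495, 0.869, 0.001]
contact_force: [1.0, 1.4, 3.5]
width: 0.0128
gripper_force: 60.1
```

```bash
python3 - <<'E'
from m import *
s=manip.get_state(); print(s['position'],np.degrees(2*np.arctan2(s['ee_rot'][2],s['ee_rot'][1])),s['contact_force'],s['moment'],s['width'],s['qpos'])
E
```

```text
[0.47780363 0.21129231 0.1016533 ] 120.6564011485806 [0.98806421 1.38158312 3.47724346] [ 0.24954894 -0.13760045  0.01205795] 0.012845598629787949 [ 2.82958733e-01  3.05350985e-01  1.81429275e+00  2.83917252e-04
  1.01989281e+00 -2.52244773e-01]
```

Emit:
play_rows --pt "0 0 0 0.4 5" --pt "0 0 0 0.7 5" --pt "0 0 0 0.9 5" --pt "0 0 0 0.9 5"

```text
clock: 12.78
position: [0.4761, 0.2111, 0.1017]
ee_rot: [-0.001, 0.561, 0.828, -0.0]
contact_force: [-3.0, 1.3, 5.3]
width: 0.0126
gripper_force: 60.6
```

```bash
cat > st.py <<'E'
from m import *
s=manip.get_state(); print(s['clock'],s['position'],np.degrees(2*np.arctan2(s['ee_rot'][2],s['ee_rot'][1])),s['contact_force'],s['moment'],s['width'])
E
python3 st.py
```

```text
12.775 [0.47610284 0.21110217 0.10167628] 111.70374739238524 [-3.02870593  1.29041827  5.31315974] [0.1091352  0.39664624 0.1406599 ] 0.012612058009312754
```

Emit:
play_rows --pt "0 0 0 0.2 5" --pt "0 0 0 0.3 5" --pt "0 0 0 0.3 5"

```text
clock: 13.15
position: [0.4758, 0.211, 0.1017]
ee_rot: [-0.0, 0.581, 0.814, -0.001]
contact_force: [-2.9, 1.6, 7.8]
width: 0.0125
gripper_force: 68.8
```

```bash
python3 st.py
```

```text
13.15 [0.47583294 0.21103264 0.101709  ] 108.94409587638734 [-2.86843675  1.64017466  7.76600537] [0.19487471 0.56341475 1.28515773] 0.012470026928803031
```

The moment about z jumps to 1.3 N m at lug direction about -70°, so the stop is reached. I relax slightly and open.

Emit:
play_rows --pt "0 0 0 -0.1 5" --pt "0 0 0 -0.1 5" --pt "0 0 0 -0.1 20" --pt "0 0 0 -0.1 40" --pt "0 0 0 -0.1 60"

```text
clock: 13.78
position: [0.4769, 0.2108, 0.101]
ee_rot: [-0.0, 0.577, 0.817, -0.0]
contact_force: [0.1, 0.2, -0.2]
width: 0.0555
gripper_force: 0.0
```

Emit:
play_rows --pt "0 0 0 0 60" --pt "0 0 -0.4 0 60" --pt "0 0 -1.2 0 60" --pt "0 0 -2.4 0 60" --pt "0 0 -3.6 0 60"

```text
clock: 14.4
position: [0.4767, 0.2108, 0.2465]
ee_rot: [-0.0, 0.577, 0.817, -0.0]
contact_force: [1.2, 0.3, -0.3]
width: 0.0601
gripper_force: 0.0
```

```bash
python3 st.py; python3 - <<'E'
from m import *
c0=np.array([.476,.2105])
D={n:grab(n,n+'4') for n in('scene','side','wrist')}
for n,d in D.items():
    W=fcloud(d) if n=='wrist' else cloud(d); r=np.hypot(*(W[...,:2]-c0).transpose(2,0,1)); g=d['img'].max(2)
    k=(r<.035)&(W[...,2]>.114)&(W[...,2]<.13)&(g<80); P=W[k]
    if len(P)>5: print(n,'bar top',rect(P),np.percentile(P[:,2],[50,95]),len(P))
i=np.hstack([cv2.resize(D['scene']['img'][190:385,340:540],(400,390)),cv2.resize(D['wrist']['img'],(400,390))]); cv2.imwrite('pics/ab4.png',i[:,:,::-1])
E
```

```text
14.4 [0.4767457  0.21079691 0.24647489] 109.5487413360443 [ 1.21889786  0.28479623 -0.28784227] [-0.00972911 -0.00490026  0.01726643] 0.060138622946212465
scene bar top (array([476.4, 213.1]), array([33.9, 15.6]), -67.0) [0.1198254 0.1218398] 200
side bar top (array([473.8, 209.7]), array([34.3, 15.3]), -66.1) [0.11944082 0.12162485] 110
wrist bar top (array([474.9, 213.3]), array([33.1, 14. ]), -68.6) [0.12170728 0.12282452] 783
```

View pics/ab4.png

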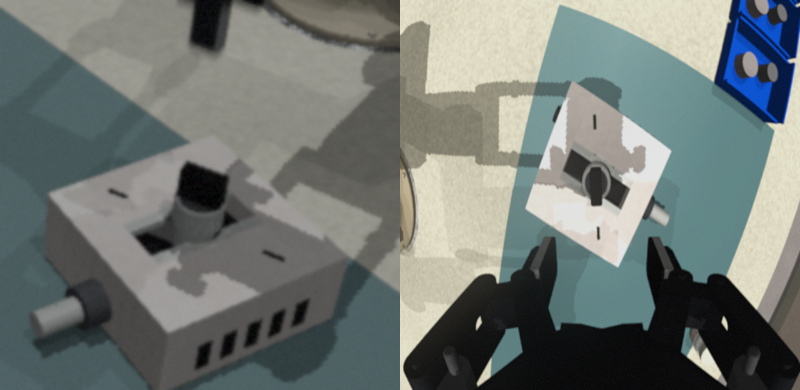

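The lamp stands at bar-top height 0.122 m, so its foot is on the floor. The bar lies at -68.6°, in line with the dashes at (594,122) and (598,233) in the wrist view, and the slots are empty. The gripper is clear, so I hand in.

```bash
python3 -c "
from rig import manip; print(manip.sign_off())"
```

```text
the job is handed in; nothing more can be done
None
```

The two-lug lamp module stands on the floor of the lamp house mouth, is twisted clockwise to the stop in line with the dashes, and has been let go; the other two modules were not touched, and the job was handed in at about 14.5 s.

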